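# One click darker, then toast

### The job

Make toast a shade darker: with a fingertip, roll the toaster's knurled browning wheel one click to the right, so that it rests in the very next setting, and then push the toaster's lever down until it catches and stays down. Set the wheel first, while the lever is still up, because the toaster reads it as the lever goes down. Only touch and push: use light finger pressure, do not pull the bread up or lift anything, and leave everything else on the worktop where it stands.

Things in the scene. Friction and masses are not known exactly. Their poses are not given: they have to be found in the camera images.
- toaster: Two-slot toaster, fixed, 282 (its x, -135 to 147) x 173 (y) x 155 mm high: steel sleeve, black end caps. Origin: centre of its footprint on the worktop; z up. Its -x end is the control end (black cap, x -135 to -73 mm, flat end panel at x = -135); it faces roughly to the robot, so its -y side is on the robot's right. Offsets elsewhere are in this frame. A wall shelf hangs over world x > 0.61 m, 0.56 m up.
- wheel_top (a point): Top of the browning wheel, fixed to the toaster at (-106, 0, 167) mm. Aluminium thumbwheel, axle along toaster x at z = 132, 70 mm diameter, 24 mm wide, half sunk, 12 mm proud of the black cap's top (z = 155) over 54 mm of y. Knurled from x = -111 to -94 (ridges 6 mm apart). A fingertip resting on it with 4 to 6 N and moved along toaster y rolls it; that takes about 2 N along the rim.
- browning_wheel (a joint): Wheel angle (rad), 0 lightest to 2.618 darkest; grows as the wheel's top moves right (toaster -y). Sprung detents every 0.5236 (30 degrees, 18 mm at the rim); past half-way it snaps into the next when left free. Starts at rest in the second or third setting (0.524 or 1.047), so the next is 1.047 or 1.571.
- wheel_mark (a point): Smallest of a row of dark dots, 30 degrees apart, on the wheel's smooth 7 mm strip next to the lever; turns with the wheel, 33.5 mm from the axle, uppermost at joint value 0; one click moves it 17 mm. The dots grow from light to dark; a small fixed steel nib beside the wheel (x = -122 mm) marks the one in force.
- lever_top (a point): Centre of the upper face of the lever's steel finger tab, moving with it: tab 34 (x) x 40 (y) x 12 mm in the middle of the control end, its outer end 46 mm out from the end panel, this point 32 mm out, at z = 136 mm with the lever up. The end panel and the cap above it rise 19 mm higher than the tab.
- lever (a joint): Travel of the lever straight down (m): 0 up, 0.041 bottom stop. A return spring pushes back with 2 to 4 N; from 0.023 to 0.030 it must be pushed past a sprung catch (6 to 8 N in all); beyond that the catch holds it, and let go it stays at about 0.036. The bread goes down with it.
- slice_left: Slice of bread 122 x 15 x 105 mm standing in the toaster's left slot (y = +30), loose on the lever's rack, its top 25 mm above the toaster, slot x from -55 to 95. Origin: middle of its lower edge, at toaster z = 75 mm with the lever up and about 39 with it down.
- slice_right: The same in the right slot (y = -30).
- mug: White mug with dark stripes, 90 mm wide, 88 high, loose, right of the toaster's front. Leave alone. Origin: centre of its underside.
- salt_shaker: Salt shaker, 44 mm wide, 90 high, loose, just left of the toaster. Leave alone. Origin: centre of its underside.
- balm_pot: Small round red-lidded pot, 58 mm wide, 50 high, loose, just right of the toaster. Leave alone. Origin: centre of its underside.
- pinch_bowl: White bowl, 105 mm wide, 51 high, loose on the oak board on the left. Leave alone. Origin: centre of its underside.
- tea_spoon: Steel teaspoon, 130 x 27 x 11 mm, loose, lying near the front edge, right of the toaster. Leave alone. Origin: middle of its length, at its underside.
- spice_bottle: Glass bottle with a cork, 47 mm wide, 95 high, loose on the oak board on the left. Leave alone. Origin: centre of its underside.
Things that resemble listed ones, but are neither listed nor needed, are in the scene too. Leave any purple look-alike of the slice_left alone.

How it is judged:
On the way:
1. the browning wheel rests one click darker than it was, while the lever is still up (distance of wheel_mark from where it was at the start of the episode between 0.0125 and 0.022 m and (value of joint browning_wheel between 0.9272 and 1.1672 rad or value of joint browning_wheel between 1.4508 and 1.6908 rad) and value of joint lever below 0.005 m and velocity of joint browning_wheel between -0.3 and 0.3 rad/s), for 0.3 s.
At the end, for the whole second after the job is handed in: The wheel rests one detent (30 degrees, within about 7) darker than at the start, the lever is caught down (over 32 of its 41 mm) and both slices have gone down into the toaster with it (distance of wheel_mark from where it was at the start of the episode between 0.0125 and 0.022 m and (value of joint browning_wheel between 0.9272 and 1.1672 rad or value of joint browning_wheel between 1.4508 and 1.6908 rad) and value of joint lever above 0.032 m and z of each of slice_left, slice_right in the frame of toaster below 0.048 m); the robot touches nothing.
It fails at once if a slice of bread is pulled up (z of any of slice_left, slice_right in the frame of toaster above 0.087 m).
It fails at once if the wheel is pinched or pressed hard (over 25 N) (contact force between the fingers and browning_wheel above 25 N).
It fails at once if the lever is pinched or forced (over 35 N) (contact force between the fingers and lever above 35 N).
It fails at once if a bystander is moved more than 25 mm (distance of any of mug, salt_shaker, balm_pot, pinch_bowl, spice_bottle, tea_spoon from where it was at the start of the episode above 0.025 m).
It also fails if it takes over 45 s, if anything falls off the work surface, if the arm or the gripper's body presses on something with over 40 N, if the wrist force passes 120 N, or if a joint passes its speed limit or range.

### The arm

A 7-joint arm with a two-finger parallel gripper is mounted at the origin on a cart in front of the work surface, level with it; the furniture and walls round the work are solid. World frame = base frame: x ahead of the robot, y to its left, z up, the work surface at z = 0. Lengths are in m, angles in rad, forces in N, time in s.
With the tool pointing down it reaches from about 0.4 to 0.85 m from the base axis. Payload 10.4 kg.
Tool frame: the origin (TCP) lies at the very end of the fingers, on their centre line; the grasp point (between the pads) lies 19 mm behind it (grasp_offset is the distance from the TCP to the grasp point, in m); z points along the fingers, y is the line along which they close (so a half turn about z gives the same grasp; the last joint's range is limited). The gripper opens to 85 mm and grips with 20 to 120 N. Pads are 22 mm wide; open, the fingers measure 114 mm over their backs; the gripper's body (76 mm by 85 mm) begins 54 mm behind the grasp point. The pads swing forward as they close: fully open they stand 13 mm farther back than shut.
Start: joints at [1.103, 0.332, -0.065, 1.46, 0.022, 1.35, -0.088], TCP at [0.269, -0.564, 0.231] pointing down, gripper open.
Joint ranges: [-2.6, 2.6], [-0.5, 2.12], [-1.47, 1.34], [0.16, 2.42], [-1.27, 4.41], [0.06, 2.06], [-2.6, 2.6]. Speed limits (rad/s): [2.22, 2.22, 2.79, 2.79, 3.14, 3.14, 3.14].

### API

Orientations are given as a unit quaternion [x, y, z, w].
In Python, from workcell import * gives the robot as it stands.
- The arm moves only by the tool jog_arm, never from a script. Its argument "plan" is a list of rows, each a list of 3 entries, a list of its own where there are three numbers: the turn, a rotation vector about the tool's x, y, z in rad, then the shift along the tool's x, y, z in m, then the finger opening in m, from 0 to 0.0854. A call has 1 to 8 rows; each row is the pose to reach, as a shift and turn from the pose commanded when the call began, along the tool's axes at that moment; what a row does not reach only later rows make up. A row lasts 1/12 s, in which the tool goes at most 41.7 mm and 7.16 degrees, less where a joint would pass 70% of its speed; a pose out of reach is approached as far as the arm can. A call with a gripper value outside its range is refused whole. The fingers move at their own pace and stop on an object; "force" is the grip in N (left out, the last holds). Time passes only in rows, so rows that repeat a pose let the fingers close. It gives the time, the measured TCP pose, the force, the opening and the grip force at its end, in the units of the state.
- get_obs(): the state, without advancing time (a new reading comes with each control period).
- camera(name): name is "side" or "top" or "wrist"; returns a dict with "img" (384x512x3 uint8, red, green, blue), "mtx" (3x3 intrinsics, pixels), "extrinsics" (4x4, takes a point from camera to world coordinates). Camera axes: x right, y down, z forward; pixel columns grow to the right and rows downward; lengths in m; the calibration is good to about 2 mm. A picture is of the moment at which its call begins. There is no depth.
- hand_in(): hands the job in; it is judged then, once.
The state is a dict: "clock": time; "joint_pos": joint angles; "joint_velocities": joint speeds; "tau": joint torques, N m; "position": TCP position; "ee_rot": TCP orientation; "ft_force": force on the tool from outside, world axes, zero at the start; "torque": the same for the moment, N m; "grip_width": opening from 0.0 (shut) to 1.0 (fully open); "grasp_force": force on a finger pad.
Only numpy, scipy, OpenCV 4.12 (cv2) and the standard library are available. Lean on these libraries where they do the work, as an engineer would, in place of code of your own. Each camera call takes 0.05 s, during which the arm holds its last target. There are 200 camera calls.

## Working session

There is one attempt and no reset: what is moved stays moved. The work goes in short steps, Python scripts to look and compute and a tool call to move; the robot and the scene stay as the last step left them, time stands still between calls to the robot, and variables do not carry over. Pictures are saved under pics/ and viewed, at most 10 in all, crops included, and the job is handed in when it is done.

Besides the shell and the picture viewer there is one more tool, called as a command line: name --argument value ..., lists and objects as JSON in quotes. jog_arm: Moves the arm, as the interface text tells. Its arguments: {"type":"object","properties":{"plan":{"type":"array"},"force":{"type":"number"}},"required":["plan"]}

```bash
mkdir -p pics
python3 - <<'E'
from workcell import *
import cv2,numpy as np
np.set_printoptions(precision=4,suppress=True)
for n in("top","side"):
    c=camera(n); cv2.imwrite(f"pics/{n}0.png",c["img"][...,::-1]); print(n,c["mtx"],c["extrinsics"])
    np.savez(f"pics/{n}0.npz",**c)
o=get_obs(); print(o)
E
```

```text
top [[449.9253   0.     251.5789]
 [  0.     449.9253 188.3804]
 [  0.       0.       1.    ]] [[-0.0283 -0.991   0.1311  0.2827]
 [-0.9996  0.0279 -0.0049  0.0432]
 [ 0.0012 -0.1312 -0.9914  1.6523]
 [ 0.      0.      0.      1.    ]]
side [[466.7775   0.     254.6227]
 [  0.     466.7775 187.1184]
 [  0.       0.       1.    ]] [[-0.9925 -0.0667  0.1019  0.2978]
 [-0.1213  0.6197 -0.7754  1.5961]
 [-0.0114 -0.782  -0.6232  1.3529]
 [ 0.      0.      0.      1.    ]]
{'clock': 0.1, 'joint_pos': array([ 1.1034,  0.3328, -0.0647,  1.4609,  0.0216,  1.3499, -0.0885]), 'joint_velocities': array([ 0.0015,  0.0007, -0.0005, -0.0009,  0.001 , -0.0012, -0.0009]), 'tau': array([  0.0008, -62.6748,   0.0489, -39.2428,   0.0162,   0.007 ,
        -0.    ]), 'position': array([ 0.2688, -0.5639,  0.2306]), 'ee_rot': array([ 0.9754,  0.2206, -0.0002, -0.0006]), 'ft_force': array([ 0.1251, -0.9252,  0.0747]), 'torque': array([0.054 , 0.0083, 0.049 ]), 'grasp_force': 0.0, 'grip_width': 0.9982563737502604}
```

View pics/top0.png

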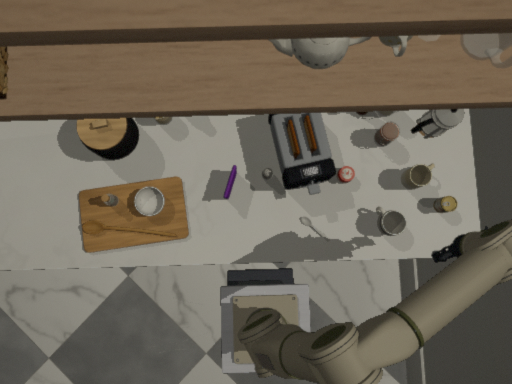

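View pics/side0.png

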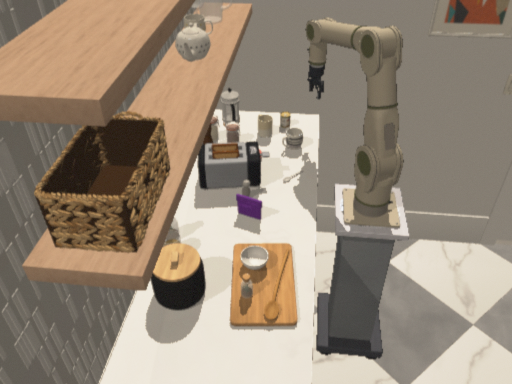

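The top view shows the toaster at about (302,150): lever tab near (314,187), wheel near (310,171), two slices at (294,137) and (311,132). The purple look-alike at (230,182) is off the toaster, and the red pot is at (346,174). The side view shows the toaster at (230,165) under the shelf edge. I'll confirm these in an enlarged crop.

Run:
```python
import cv2,numpy as np
i=cv2.imread("pics/top0.png")[105:205,255:365]
cv2.imwrite("pics/c1.png",cv2.resize(i,(770,700)[:2] if 0 else (660,600),interpolation=cv2.INTER_CUBIC))
```

```text
(no output)
```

View pics/c1.png

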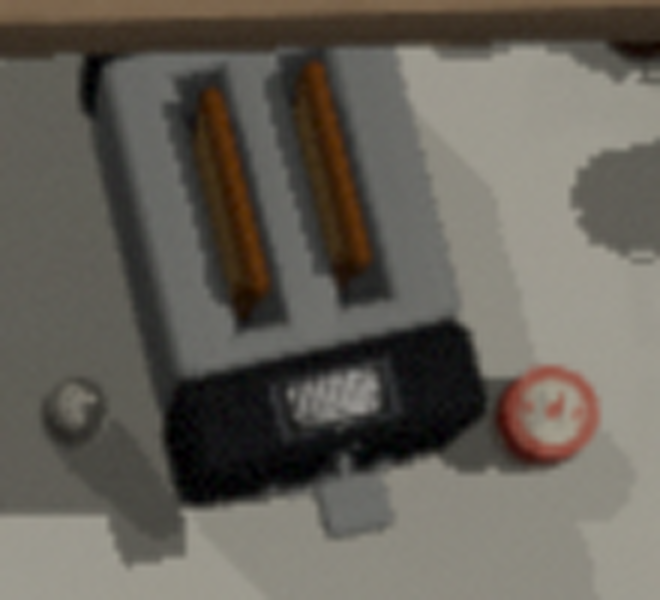

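The crop confirms this is the toaster. The wheel is at crop (335,393), the nib at (345,460), the lever tab at (355,508), and both slices stand in the slots. The shaker is at (75,410) and the pot at (548,415).

```bash
cat > h.py <<'E'
import numpy as np,cv2
np.set_printoptions(precision=4,suppress=True)
def ray(c,px,z):
    E=c["extrinsics"];d=E[:3,:3]@np.linalg.solve(c["mtx"],[px[0],px[1],1.]);return E[:3,3]+d*(z-E[2,3])/d[2]
def proj(c,p):
    E=c["extrinsics"];q=c["mtx"]@(E[:3,:3].T@(np.asarray(p)-E[:3,3]));return q[:2]/q[2]
def fit(T,W):  # planar rigid: toaster->world (yaw, origin)
    T=np.array(T)[:,:2];W=np.array(W)[:,:2];a=T-T.mean(0);b=W-W.mean(0)
    y=np.arctan2((a[:,0]*b[:,1]-a[:,1]*b[:,0]).sum(),(a*b).sum())
    R=np.array([[np.cos(y),-np.sin(y)],[np.sin(y),np.cos(y)]]);t=W.mean(0)-R@T.mean(0)
    return y,R,t,np.linalg.norm(T@R.T+t-W,axis=1)
E
python3 - <<'E'
from h import *
c=np.load("pics/top0.npz")
f=lambda u,v,z:ray(c,(255+(u+.5)/6-.5,105+(v+.5)/6-.5),z)
T=[(-106,0),(-181,0),(-181,20),(-181,-20),(-73,82),(-73,-82)]
W=[f(335,392,.165),f(360,532,.136),f(328,537,.136),f(394,526,.136),f(180,380,.155),f(460,318,.155)]
print(np.array(W)); y,R,t,e=fit(np.array(T)/1e3,W);print(y,t,e)
for p in [(-106,0),(-167,0)]:print(R@np.array(p)/1e3+t)
E
```

```text
[[ 0.5363 -0.1632  0.165 ]
 [ 0.4605 -0.1777  0.136 ]
 [ 0.4582 -0.1594  0.136 ]
 [ 0.4634 -0.1971  0.136 ]
 [ 0.5473 -0.0776  0.155 ]
 [ 0.5783 -0.2371  0.155 ]]
0.19454571481441105 [ 0.6373 -0.1431] [0.003  0.0009 0.0025 0.0006 0.0027 0.0033]
[ 0.5333 -0.1636]
[ 0.4735 -0.1753]
```

```bash
cat >> h.py <<'E'
from scipy.spatial.transform import Rotation as Ro
def delta(o,p,yaw):
    "tool-frame turn+shift to a tool-down pose with tool x along world yaw"
    R0=Ro.from_quat(o["ee_rot"]);R1=Ro.from_matrix(np.array([[np.cos(yaw),np.sin(yaw),0],[np.sin(yaw),-np.cos(yaw),0],[0,0,-1]]))
    return (R0.inv()*R1).as_rotvec(),R0.inv().apply(np.array(p)-o["position"])
E
python3 - <<'E'
from h import *
from workcell import *
o=get_obs()
print(delta(o,[.49,-.172,.27],.195))
E
```

```text
(array([-0.0013,  0.0002,  0.2498]), array([ 0.3683, -0.2586, -0.0391]))
```

jog_arm --plan '[[[0,0,0.03],[0.03,-0.021,-0.02],0],[[0,0,0.06],[0.06,-0.042,-0.039],0],[[0,0,0.09],[0.09,-0.063,-0.039],0],[[0,0,0.12],[0.12,-0.084,-0.039],0],[[0,0,0.15],[0.15,-0.105,-0.039],0],[[0,0,0.18],[0.18,-0.126,-0.039],0],[[0,0,0.22],[0.21,-0.147,-0.039],0],[[0,0,0.25],[0.24,-0.168,-0.039],0]]' --force 20

```text
clock: 0.77
position: [0.4137, -0.3075, 0.2701]
ee_rot: [0.995, 0.096, -0.0, -0.0]
ft_force: [0.5, 0.5, 0.4]
grip_width: -0.003
grasp_force: 0.0
```

Run:
```python
from h import *
from workcell import *
o=get_obs()
print(o["position"],o["ee_rot"],o["grip_width"],delta(o,[.49,-.172,.27],.195))
```

```text
[ 0.4137 -0.3075  0.2701] [ 0.9954  0.0962 -0.0002 -0.    ] -0.0026529250563830952 (array([-0.0001,  0.0004, -0.0023]), array([ 0.1009, -0.1184,  0.0001]))
```

jog_arm --plan '[[[0,0,0],[0.025,-0.03,0],0],[[0,0,0],[0.05,-0.06,0],0],[[0,0,0],[0.075,-0.09,0],0],[[0,0,0],[0.1,-0.118,0],0],[[0,0,0],[0.1,-0.118,0],0],[[0,0,0],[0.1,-0.118,0],0]]'

```text
clock: 1.27
position: [0.4893, -0.1719, 0.27]
ee_rot: [0.995, 0.1, -0.0, -0.0]
ft_force: [-0.8, -0.9, 0.0]
grip_width: -0.002
grasp_force: 0.0
```

Run:
```python
from h import *
from workcell import *
o=get_obs();c=camera("wrist");cv2.imwrite("pics/w1.png",c["img"][...,::-1]);np.savez("pics/w1.npz",**c)
print(o["position"],o["ee_rot"],o["ft_force"],c["mtx"],c["extrinsics"])
t=np.array([.6373,-.1431]);y=.1945;R=np.array([[np.cos(y),-np.sin(y)],[np.sin(y),np.cos(y)]])
for p in [(-106,0,167),(-122,0,155),(-181,20,136),(-181,-20,136),(-73,80,155),(-73,-80,155)]:print(p,proj(c,[*(R@np.array(p[:2])/1e3+t),p[2]/1e3]))
```

```text
[ 0.4893 -0.1719  0.27  ] [ 0.995   0.0996 -0.0001 -0.0003] [-0.7865 -0.9077  0.0349] [[317.7326   0.     252.0329]
 [  0.     317.7326 189.1102]
 [  0.       0.       1.    ]] [[ 0.1988 -0.9364 -0.2891  0.5629]
 [-0.98   -0.1899 -0.0588 -0.1573]
 [ 0.0002  0.295  -0.9555  0.4129]
 [ 0.      0.      0.      1.    ]]
(-106, 0, 167) [252.2756 132.3049]
(-122, 0, 155) [252.1488 150.1942]
(-181, 20, 136) [230.2778 209.3327]
(-181, -20, 136) [273.2714 209.555 ]
(-73, 80, 155) [148.9501  86.7245]
(-73, -80, 155) [355.9473  87.9388]
```

View pics/w1.png

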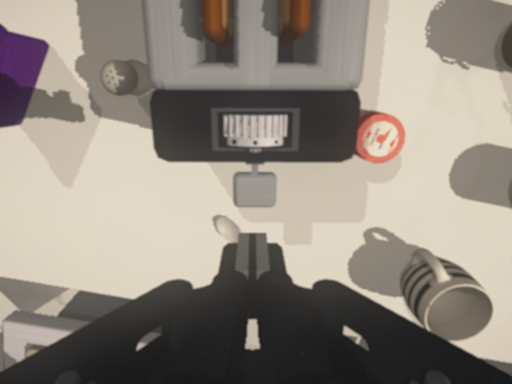

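The wrist view shows the tab at (234–277, 172–207), the nib at (255,150), the wheel centred at (255,130), and the sleeve/cap seam on row 90. The fingertip is at (252,236). I'll enlarge the wheel to read the dots.

Run:
```python
from h import *
i=cv2.imread("pics/w1.png")[95:170,205:305]
cv2.imwrite("pics/c2.png",cv2.resize(i,None,fx=8,fy=8,interpolation=cv2.INTER_CUBIC))
c=np.load("pics/w1.npz")
T=[(-181,20),(-181,-20),(-73,82),(-73,-82),(-122,0)]
W=[ray(c,p,z) for p,z in [((234,207),.135),((277,207),.135),((152,90),.155),((359.5,90),.155),((255,150),.158)]]
y,R,t,e=fit(np.array(T)/1e3,W);print(y,t,e)
for p in [(-102.5,0),(-172,0)]:print(R@np.array(p)/1e3+t)
```

```text
0.20168148676356937 [ 0.6379 -0.145 ] [0.0019 0.0019 0.0026 0.0028 0.0007]
[ 0.5374 -0.1655]
[ 0.4693 -0.1794]
```

View pics/c2.png

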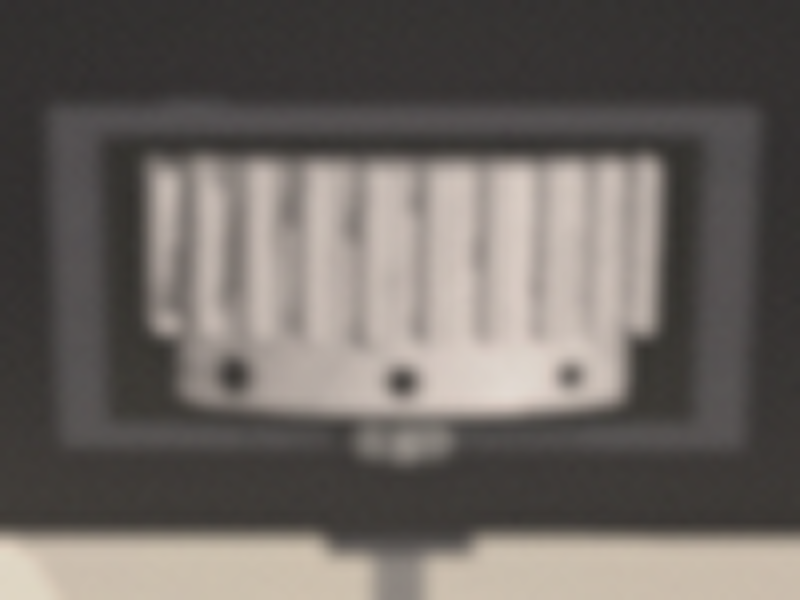

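Three dots show at crop (235,375), (402,380) and (570,375). The middle one is at the nib, and they get smaller to the right. Next I'll move above the wheel, slightly left of its crown.

Run:
```python
from h import *
from workcell import *
o=get_obs();c=np.load("pics/w1.npz")
k=ray(c,(255.3,125.6),.167);print("knurl",k,"tip width mm",31/317.7*abs((c["extrinsics"][:3,:3].T@(o["position"]-c["extrinsics"][:3,3]))[2]))
print(proj(c,o["position"]))
y=.200;p=k+.009*np.array([-np.sin(y),np.cos(y),0]);p[2]=.180
print(p,delta(o,p,y))
```

```text
knurl [ 0.5387 -0.1648  0.167 ] tip width mm 0.015518013029305227
[254.8879 250.4779]
[ 0.5369 -0.156   0.18  ] (array([-0.0001,  0.0007, -0.0039]), array([ 0.0511, -0.0081,  0.0899]))
```

jog_arm --plan '[[[0,0,0],[0.02,-0.004,0.02],0],[[0,0,0],[0.045,-0.008,0.04],0],[[0,0,0],[0.051,-0.008,0.065],0],[[0,0,0],[0.051,-0.008,0.09],0],[[0,0,0],[0.051,-0.008,0.09],0],[[0,0,0],[0.051,-0.008,0.09],0]]'

```text
clock: 1.82
position: [0.5358, -0.1579, 0.1796]
ee_rot: [0.995, 0.096, -0.001, -0.0]
ft_force: [0.8, -0.1, 1.5]
grip_width: -0.004
grasp_force: 0.0
```

Run:
```python
from h import *
from workcell import *
c=camera("wrist");cv2.imwrite("pics/w2.png",cv2.resize(c["img"][...,::-1][60:300,130:380],None,fx=2.4,fy=2.4,interpolation=cv2.INTER_CUBIC))
o=get_obs();print(o["position"],o["ft_force"],proj(c,o["position"]))
```

```text
[ 0.5367 -0.1579  0.1812] [-0.0369 -0.0058  0.9536] [251.5571 248.2487]
```

View pics/w2.png

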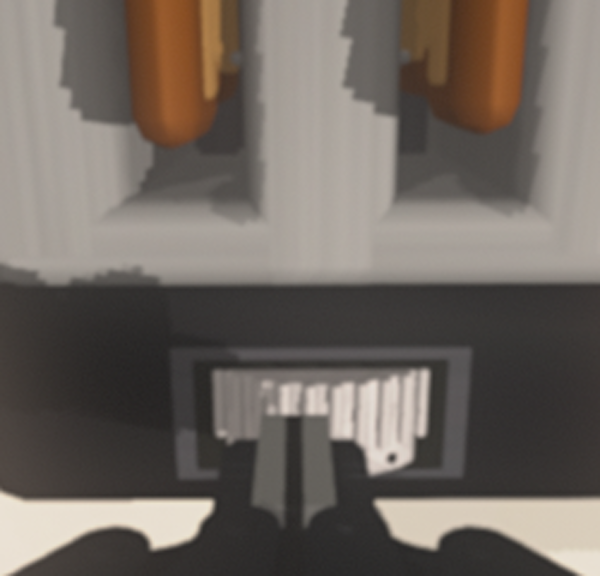

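The tip (crop 293,415) is about 7 mm left of the wheel centre (321,402), over the knurl. I'll descend gently.

jog_arm --plan '[[[0,0,0],[0,0,0.004],0],[[0,0,0],[0,0,0.008],0],[[0,0,0],[0,0,0.011],0],[[0,0,0],[0,0,0.012],0],[[0,0,0],[0,0,0.012],0],[[0,0,0],[0,0,0.012],0]]'

```text
clock: 2.37
position: [0.5371, -0.1564, 0.1685]
ee_rot: [0.995, 0.097, 0.0, 0.0]
ft_force: [0.5, -0.6, -1.0]
grip_width: -0.003
grasp_force: 0.0
```

jog_arm --plan '[[[0,0,0],[0,0,0.001],0],[[0,0,0],[0,0,0.001],0],[[0,0,0],[0,0,0.001],0]]'

```text
clock: 2.62
position: [0.5371, -0.1564, 0.1674]
ee_rot: [0.995, 0.097, 0.0, 0.0]
ft_force: [0.1, -0.5, -1.9]
grip_width: -0.002
grasp_force: 0.0
```

jog_arm --plan '[[[0,0,0],[0,0,0.001],0],[[0,0,0],[0,0,0.001],0],[[0,0,0],[0,0,0.001],0]]'

```text
clock: 2.87
position: [0.5373, -0.1565, 0.1669]
ee_rot: [0.995, 0.097, 0.0, 0.0]
ft_force: [-0.9, 1.5, 5.2]
grip_width: 0.003
grasp_force: 2.5
```

Contact at about 5 N. Now I'll roll right along tool +y.

jog_arm --plan '[[[0,0,0],[0,0.001,0],0],[[0,0,0],[0,0.002,0],0],[[0,0,0],[0,0.003,0],0],[[0,0,0],[0,0.004,0],0],[[0,0,0],[0,0.004,0],0]]'

```text
clock: 3.28
position: [0.5381, -0.1606, 0.167]
ee_rot: [0.995, 0.097, 0.0, 0.0]
ft_force: [-2.2, -0.2, 5.1]
grip_width: -0.001
grasp_force: 3.0
```

jog_arm --plan '[[[0,0,0],[0,0.0015,0],0],[[0,0,0],[0,0.003,0],0],[[0,0,0],[0,0.0045,0],0],[[0,0,0],[0,0.005,0],0],[[0,0,0],[0,0.005,0],0]]'

```text
clock: 3.7
position: [0.5392, -0.1657, 0.1671]
ee_rot: [0.995, 0.097, 0.001, 0.0]
ft_force: [-0.8, -0.4, 5.2]
grip_width: 0.0
grasp_force: 2.8
```

Run:
```python
from h import *
from workcell import *
c=camera("wrist");cv2.imwrite("pics/w3.png",cv2.resize(c["img"][...,::-1][180:290,190:340],None,fx=5,fy=5,interpolation=cv2.INTER_CUBIC))
o=get_obs();print(o["position"],o["ft_force"])
```

```text
[ 0.5392 -0.1656  0.167 ] [-1.017  -0.5725  5.8808]
```

View pics/w3.png

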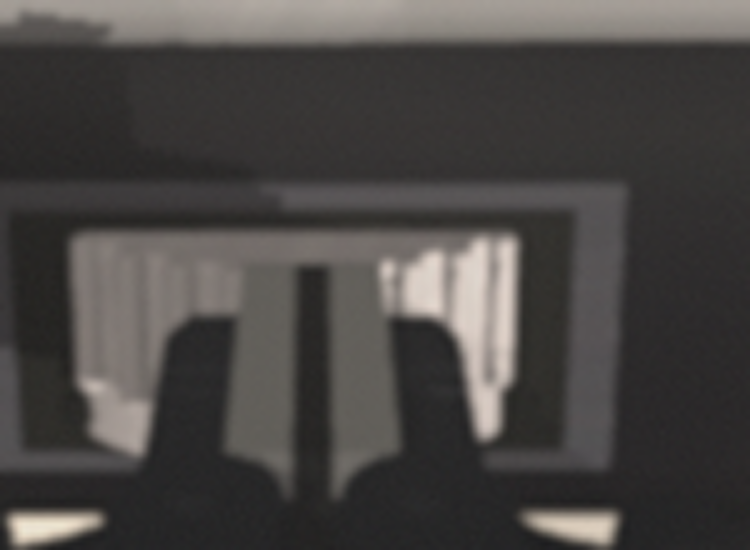

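The tip (312) is now just past the wheel centre (297), halfway along the travel; the dots are hidden behind the finger. I'll finish the stroke, lift and check.

jog_arm --plan '[[[0,0,0],[0,0.002,0],0],[[0,0,0],[0,0.004,0],0],[[0,0,0],[0,0.006,0],0],[[0,0,0],[0,0.0075,0],0],[[0,0,0],[0,0.0085,0],0],[[0,0,0],[0,0.0085,0],0]]'

```text
clock: 4.25
position: [0.5405, -0.1739, 0.1662]
ee_rot: [0.995, 0.097, 0.0, 0.0]
ft_force: [1.8, -1.3, 0.9]
grip_width: 0.003
grasp_force: 1.0
```

jog_arm --plan '[[[0,0,0],[0,0,-0.003],0],[[0,0,0],[0,0,-0.02],0],[[0,0,0],[-0.01,-0.01,-0.05],0],[[0,0,0],[-0.03,-0.01,-0.075],0],[[0,0,0],[-0.051,-0.01,-0.103],0],[[0,0,0],[-0.051,-0.01,-0.103],0],[[0,0,0],[-0.051,-0.01,-0.103],0]]'

```text
clock: 4.83
position: [0.4884, -0.174, 0.2712]
ee_rot: [0.995, 0.097, 0.001, 0.001]
ft_force: [0.5, -0.5, -1.0]
grip_width: -0.001
grasp_force: 0.0
```

Run:
```python
from h import *
from workcell import *
c=camera("wrist");cv2.imwrite("pics/w4.png",c["img"][...,::-1]);np.savez("pics/w4.npz",**c)
a=cv2.imread("pics/w1.png")[95:170,205:305];b=c["img"][...,::-1][95:170,205:305]
cv2.imwrite("pics/c4.png",np.vstack([cv2.resize(x,(400*2,300),interpolation=cv2.INTER_CUBIC) for x in (a[10:58],b[10:58])]))
print(get_obs()["position"])
```

```text
[ 0.4884 -0.1735  0.2696]
```

View pics/c4.png

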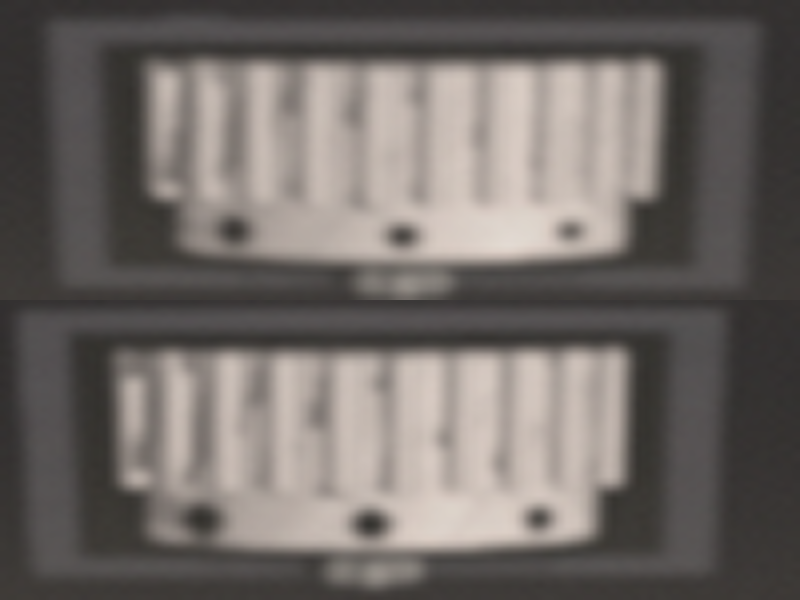

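The dots grew and sit at rest in line with the nib. I'll check by dot area that it was exactly one click.

Run:
```python
import cv2,numpy as np
for f,o in (("w1",0),("w4",-32/8)):
    g=cv2.cvtColor(cv2.imread(f"pics/{f}.png"),cv2.COLOR_BGR2GRAY).astype(float)
    for u,v in ((235,375),(402,380),(570,375)):
        x=round(205+u/8+o);y=round(95+v/8+(-1 if o else 0))
        for yy in (0,):
            p=g[y-3:y+4,x-4:x+5]; m=np.median(p)
            print(f,x,y,round(np.clip(m-15-p[1:6,1:8],0,None).sum()/m,2),p.min())
```

```text
w1 234 142 3.05 62.0
w1 255 142 3.69 78.0
w1 276 142 1.43 117.0
w4 230 141 2.42 53.0
w4 251 142 3.45 57.0
w4 272 141 1.95 86.0
```

After-middle (57) matches before-left (62), and after-right (86) matches before-middle (78), so it moved exactly one click. Next is the lever.

jog_arm --plan '[[[0,0,0],[-0.01,0.001,0.03],0],[[0,0,0],[-0.018,0.002,0.06],0],[[0,0,0],[-0.018,0.002,0.09],0],[[0,0,0],[-0.018,0.002,0.115],0],[[0,0,0],[-0.018,0.002,0.125],0],[[0,0,0],[-0.018,0.002,0.127],0],[[0,0,0],[-0.018,0.002,0.127],0]]'

```text
clock: 5.47
position: [0.4713, -0.1786, 0.142]
ee_rot: [0.995, 0.098, -0.001, -0.0]
ft_force: [0.5, 0.5, -0.3]
grip_width: -0.001
grasp_force: 0.0
```

jog_arm --plan '[[[0,0,0],[0,0,0.004],0],[[0,0,0],[0,0,0.007],0],[[0,0,0],[0,0,0.01],0],[[0,0,0],[0,0,0.013],0],[[0,0,0],[0,0,0.014],0],[[0,0,0],[0,0,0.014],0]]'

```text
clock: 5.97
position: [0.4714, -0.1792, 0.1284]
ee_rot: [0.995, 0.097, 0.0, 0.0]
ft_force: [1.6, -0.8, 1.7]
grip_width: 0.003
grasp_force: 0.8
```

Contact with the lever at about 2 N. I'll push on down towards 0.098 m (38 mm of travel).

jog_arm --plan '[[[0,0,0],[0,0,0.004],0],[[0,0,0],[0,0,0.008],0],[[0,0,0],[0,0,0.012],0],[[0,0,0],[0,0,0.015],0],[[0,0,0],[0,0,0.018],0],[[0,0,0],[0,0,0.021],0],[[0,0,0],[0,0,0.024],0],[[0,0,0],[0,0,0.027],0]]'

```text
clock: 6.63
position: [0.4708, -0.179, 0.1007]
ee_rot: [0.995, 0.097, -0.0, -0.0]
ft_force: [0.6, 1.2, 1.9]
grip_width: 0.001
grasp_force: 1.7
```

jog_arm --plan '[[[0,0,0],[0,0,0.002],0],[[0,0,0],[0,0,0.0035],0],[[0,0,0],[0,0,0.0035],0]]'

```text
clock: 6.88
position: [0.4708, -0.179, 0.0973]
ee_rot: [0.995, 0.097, -0.0, -0.0]
ft_force: [-0.8, -0.4, 1.2]
grip_width: 0.001
grasp_force: 1.1
```

Past the catch. I'll lift away slowly and look.

jog_arm --plan '[[[0,0,0],[0,0,-0.003],0],[[0,0,0],[0,0,-0.012],0],[[0,0,0],[0,0,-0.03],0],[[0,0,0],[0,0,-0.06],0],[[0,0,0],[0,0,-0.095],0],[[0,0,0],[0.01,0,-0.13],0],[[0,0,0],[0.018,0,-0.173],0],[[0,0,0],[0.018,0,-0.173],0]]'

```text
clock: 7.55
position: [0.4922, -0.1755, 0.2792]
ee_rot: [0.995, 0.098, 0.005, 0.002]
ft_force: [0.5, 0.3, 1.0]
grip_width: 0.006
grasp_force: 0.0
```

Run:
```python
from h import *
from workcell import *
c=camera("wrist");cv2.imwrite("pics/w5.png",cv2.resize(c["img"][...,::-1][0:240,120:400],None,fx=2.5,fy=2.5,interpolation=cv2.INTER_CUBIC))
print(get_obs()["position"],get_obs()["ft_force"])
```

```text
[ 0.4912 -0.1755  0.2761] [ 0.3979  0.2252 -0.6605]
```

View pics/w5.png

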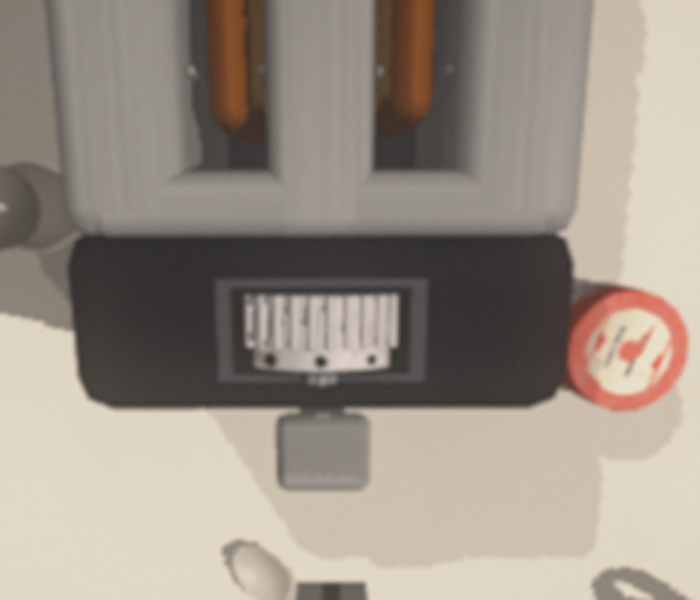

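The lever tab now spans (278–369, 413–490). It is 37 px wide against 43 before, so it has stayed about 36–40 mm lower. Both slices have sunk, the middle dot (320,361) is at the nib, and the tool is clear of everything.

```bash
python3 -c "
from workcell import *
print(hand_in())"
```

```text
the job is handed in; nothing more can be done
None
```

I rolled the browning wheel one click darker, pushed the lever down until it caught with both slices lowered, and handed the job in with the arm clear; no verdict came back, but the last picture showed all of this in place.

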